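# Lift the culture dish off the warming plate and load the carrying tray

### The job

Take the lifter by its handle, slide its blade fully under the covered culture dish on the warming plate, until the dish's edge meets the shank, and carry the dish on the blade to the carrying tray. Set it down gently and level across the middle of the two ribs, draw the blade out from under it, then lay the lifter flat on the tray floor in the empty bay beside the dish. Never touch the dish with the gripper, tip, drop or ram it, and leave the brown jar and the tube rack where they stand.

Things in the scene. Friction and masses are not known exactly. Their poses are not given: they have to be found in the camera images.
- dish: Covered round culture dish, clear with a white rim, 125 mm diameter, 20 mm tall, about 0.18 kg, loose on the warming plate. It slides when pushed, until the stop bar holds it and lets the blade go under. Origin: centre of its underside, z up. Flat foot 109 mm in diameter; outside it a bevel rises 4 mm over 8 mm, so a blade edge kept down on the plate, nose slightly down, gets under it.
- warmer: Fixed warming plate, a slab 270 mm (x) by 170 mm (y); origin at the centre of its underside, on the bench; flat aluminium top 30 mm above. Behind the dish (+x) a dark steel stop bar, 10 mm thick, 12 mm high, crosses the whole top. It is clamped somewhere with its face 65 to 123 mm ahead of the origin; its place is not reported: feel for it. The -x side, towards the robot, is open.
- lifter: Loose plate lifter, 0.16 kg, standing flat on its steel blade (it stays so when released). Origin: centre of the blade's underside; x to its front edge, z up. Blade 90 mm (x) by 60 mm (y), 2.5 mm thick. At its rear a shank 26 mm wide rises, leaning back, from x = -45 to x = -62 mm at 42 mm height; on it a level black handle.
- lifter_grip (a point): Centre of the lifter's handle, 105 mm behind the blade's centre and 49 mm above its underside; axes as the lifter. The handle is 90 mm long (x), 16 mm wide (y), 24 mm tall. Pinch it across y, from above, firmly (about 90 N), so that it does not turn in the grip under the load.
- lifter_tip (a point): Middle of the blade's front edge, at its underside, 45 mm ahead of the blade's centre; axes as the lifter. With the blade fully under the dish, the dish's edge bears on the shank and the dish's centre is about 15 mm ahead of the blade's centre.
- tray: Fixed steel carrying tray, 250 mm (x) by 260 mm (y), walls 22 mm high and 4 mm thick all round, floor 4 mm thick. Origin: centre of its underside. Two upright ribs along x, 140 mm long, 8 mm thick, their tops 42 mm above the origin, stand in its +y half, 72 mm apart (clear gap): the 60 mm blade passes down between them. The -y half is an empty bay.
- tray_ribs (a point): Point midway between the ribs and halfway along them, at the level of their tops, at x 25, y 60, z 42 mm in the tray's frame: where the centre of the dish's underside goes. Axes as the tray. A blade lowered between the ribs leaves the dish on them and can be drawn out towards the tray's -x, above the 22 mm wall.
- tray_bay (a point): Point on the floor of the empty bay, at x 40, y -65, z 4 mm in the tray's frame: good for the centre of the lifter's blade, handle towards the tray's -x. Axes as the tray. The bay's floor is about 140 mm wide (y), 242 mm long (x).
- bottle: Bystander: loose brown jar with a blue cap, 72 mm diameter, 130 mm tall; origin at the centre of its base.
- tube_rack: Bystander: loose yellow rack of tubes with orange caps, 70 mm by 130 mm, 108 mm tall; origin at the centre of its base.
Things that resemble listed ones, but are neither listed nor needed, are in the scene too. Of the things that look like the lifter, the largest one is meant.

How it is judged:
On the way, in this order (a step that is already met when the one before it is completed fails the run):
1. the dish is carried with the blade fully under it, its edge within about 10 mm of the shank, at least 15 mm clear above the warming plate (z of dish in the frame of warmer above 0.045 m and contact force between dish and lifter above 0.5 N and contact force between dish and warmer below 0.05 N and x of dish in the frame of lifter between 0 and 0.027 m), for 0.2 s.
2. the dish stands on the ribs and the lifter has left it (horizontal distance between dish and tray_ribs below 0.015 m and z of dish in the frame of tray_ribs between -0.004 and 0.004 m and angle between dish's own z axis and vertical below 0.06 rad and contact force between dish and lifter below 0.02 N and contact force between dish and tray above 0.5 N and horizontal distance between dish and lifter above 0.09 m), for 0.2 s.
At the end, for the whole second after the job is handed in: The dish rests level (0.06 rad) on both ribs, its centre within 15 mm of the rib point, clear of the lifter; the lifter lies flat (0.06 rad), blade on the floor of the bay, its centre within 40 mm of the bay point across the tray, 130 mm behind to 60 mm ahead along it; both at rest (horizontal distance between dish and tray_ribs below 0.015 m and z of dish in the frame of tray_ribs between -0.004 and 0.004 m and angle between each of dish, lifter's own z axis and vertical below 0.06 rad and linear speed of each of dish, lifter below 0.02 m/s and contact force between dish and lifter below 0.02 N and z of lifter in the frame of tray_bay between -0.004 and 0.006 m and y of lifter in the frame of tray_bay between -0.04 and 0.04 m and x of lifter in the frame of tray_bay between -0.13 and 0.06 m); the robot touches nothing.
It fails at once if the robot's fingers or arm touch the dish (contact force between any of the fingers, the arm and dish above 0.5 N).
It fails at once if the dish is tipped by more than 0.4 rad (23 degrees) (angle between dish's own z axis and vertical above 0.4 rad).
It fails at once if the dish is dropped or flung (faster than 0.7 m/s) (linear speed of dish above 0.7 m/s).
It fails at once if the dish is rammed: the lifter presses on it with more than 30 N (contact force between dish and lifter above 30 N).
It fails at once if a bystander is disturbed (moved by more than 15 mm) (distance of any of bottle, tube_rack from where it was at the start of the episode above 0.015 m).
It also fails if it takes over 61 s, if anything falls off the work surface, if the arm or the gripper's body presses on something with over 40 N, if the wrist force passes 120 N, or if a joint passes its speed limit or range.

### The arm

A 7-joint arm with a two-finger parallel gripper is mounted at the origin on the work surface. World frame = base frame: x ahead of the robot, y to its left, z up, the work surface at z = 0. Lengths are in m, angles in rad, forces in N, time in s.
With the tool pointing down it reaches from about 0.35 to 0.9 m from the base axis. Payload 7.2 kg.
Tool frame: the origin (TCP) lies on the centre line of the jaws, within the pads' length; the fingertips stand 17 mm ahead of it and the grasp point (between the pads) lies 2 mm behind it; z points along the fingers, y is the line along which they close (so a half turn about z gives the same grasp; the last joint's range is limited). The gripper opens to 88 mm and grips with 3 to 60 N. Pads are 20 mm wide; open, the fingers measure 115 mm over their backs; the gripper's body (75 mm by 178 mm) begins 61 mm behind the grasp point.
Start: joints at [-1.217, 0.411, -0.013, 1.596, 0.006, 1.134, -0.082], TCP at [0.256, 0.57, 0.24] pointing down, gripper open.
Joint ranges: [-2.95, 2.95], [-0.29, 1.99], [-1.47, 1.44], [0.14, 2.54], [-1.03, 4.17], [0.13, 1.85], [-2.86, 2.86]. Speed limits (rad/s): [2.39, 2.39, 3.01, 3.01, 3.14, 3.14, 3.14].

### API

Orientations are given as a unit quaternion [x, y, z, w].
In Python, from plant import robot gives the robot as it stands. The module is installed in compiled form; this text tells all that it offers.
- The arm moves only by the tool drive_tool, never from a script. Its argument "series" is a list of rows, each an object of numbers: "rx", "ry", "rz": the turn, a rotation vector about the world's x, y, z in rad; "dx", "dy", "dz": the shift along the world's x, y, z in cm; "claw": the opening, from 0 (shut) to 1 (fully open). In form: [{"rx": .., "ry": .., "rz": .., "dx": .., "dy": .., "dz": .., "claw": ..}, ...]. A call has 1 to 12 rows; each row shifts and turns the commanded pose from where the row before left it; what a row does not reach is not made up. A row lasts 1/10 s, in which the tool goes at most 50 mm and 8.59 degrees, less where a joint would pass 70% of its speed; a pose out of reach is approached as far as the arm can. A call with a gripper value outside its range is refused whole. The fingers move at their own pace and stop on an object; "newtons" is the grip in N (left out, the last holds). Time passes only in rows, so rows that do not move let the fingers close. It gives the time, the measured TCP pose, the force, the opening and the grip force at its end, in the units of the state.
- robot.sense(): the state, without advancing time (a new reading comes with each control period).
- robot.get_image(name): name is "side" or "top"; returns a dict with "img" (420x560x3 uint8, blue, green, red), "z_map" (420x560 float32, m along the optical axis (not along the pixel's ray), 0 where there is no reading), "intrinsics" (3x3 intrinsics, pixels), "k1" (the pictures are not rectified: a ray, as slopes to the right and down, at radius r is drawn at 1 + k1 r^2 times it, then the intrinsics apply), "rvec" (rotation vector, rad) and "tvec" (3), from world to camera coordinates, as OpenCV has them. Camera axes: x right, y down, z forward; pixel columns grow to the right and rows downward; lengths in m; the calibration is good to about 2 mm. A picture is of the moment at which its call begins.
- robot.hand_in(): hands the job in; it is judged then, once.
Trained networks look in a picture, given as the dict that the camera call returned (one of the last four; its "shot" number tells which), for a name from the list of things; names that differ only in an ending like _2 or _b are one class to them, and where a whole thing is asked for, a point or a joint stands for the part that bears it (a point fixed in the world has none). Each returns a list of dicts, best first, with "conf" (0 to 1); they miss things now and then, are a little off and sometimes report something else, mostly with a low value. They report only what shows in the picture. A call takes as long as a camera call. They do not tell look-alikes from the thing itself.
- robot.outline_of(name, picture): "region" (420x560 bool, what is visible of it) and "position" ([column, row] in pixels, amid what is visible of it).
- robot.mark_of(name, picture): "position" ([column, row] in pixels: a listed point, or the origin of a listed thing).
The state is a dict: "t": time; "joint_pos": joint angles; "dq": joint speeds; "joint_efforts": joint torques, N m; "position": TCP position; "tcp_rot": TCP orientation; "ft_force": force on the tool from outside, world axes, zero at the start; "torque": the same for the moment, N m; "gripper_width": finger opening in m; "gripper_force": force on a finger pad.
Only numpy, scipy, OpenCV 4.12 (cv2) and the standard library are available. Lean on these libraries where they do the work, as an engineer would, in place of code of your own. Each camera call takes 0.05 s, during which the arm holds its last target. There are 200 camera calls.

## Working session

There is one attempt and no reset: what is moved stays moved. The work goes in short steps, Python scripts to look and compute and a tool call to move; the robot and the scene stay as the last step left them, time stands still between calls to the robot, and variables do not carry over. Pictures are saved under pics/ and viewed, at most 10 in all, crops included, and the job is handed in when it is done.

Besides the shell and the picture viewer there is one more tool, called as name(argument=value, ...), one argument or row to a line, values as JSON. drive_tool: Moves the arm, as the interface text tells. Its arguments: {"type":"object","properties":{"series":{"type":"array","items":{"type":"object","properties":{"rx":{"type":"number"},"ry":{"type":"number"},"rz":{"type":"number"},"dx":{"type":"number"},"dy":{"type":"number"},"dz":{"type":"number"},"claw":{"type":"number"}}}},"newtons":{"type":"number"}},"required":["series"]}

```bash
mkdir -p pics; cat > h.py <<'E'
import numpy as np, cv2
from plant import robot
def cam(p):
    R=cv2.Rodrigues(np.array(p["rvec"],float))[0]; return R,np.array(p["tvec"],float).ravel(),np.array(p["intrinsics"],float)
def rays(p,uv):
    R,t,K=cam(p); uv=np.atleast_2d(np.asarray(uv,float))
    d=np.array([p["k1"],0,0,0],float)
    n=cv2.undistortPoints(uv.reshape(-1,1,2),K,d).reshape(-1,2)
    return np.c_[n,np.ones(len(n))]
def on_z(p,uv,z):
    R,t,K=cam(p); r=rays(p,uv)@R; c=-R.T@t
    return c+r*((z-c[2])/r[:,2])[:,None]
def by_depth(p,uv):
    R,t,K=cam(p); uv=np.atleast_2d(np.asarray(uv)); i=np.round(uv).astype(int)
    z=p["z_map"][i[:,1],i[:,0]]
    return (rays(p,uv)*z[:,None]-t)@R, z
def cloud(p,region):
    v,u=np.nonzero(region&(p["z_map"]>0)); return by_depth(p,np.c_[u,v])[0]
def proj(p,X):
    R,t,K=cam(p); return cv2.projectPoints(np.atleast_2d(X).astype(float),np.array(p["rvec"],float),np.array(p["tvec"],float),K,np.array([p["k1"],0,0,0],float))[0].reshape(-1,2)
E
python3 - <<'E'
from h import *
np.set_printoptions(precision=3,suppress=True)
s=robot.sense(); print(s)
P={n:robot.get_image(n) for n in("side","top")}
for n,p in P.items():
    cv2.imwrite(f"pics/{n}0.png",p["img"])
    R,t,K=cam(p); print(n,"cam",-R.T@t,"k1",p["k1"])
    for k in "dish warmer lifter tray bottle tube_rack".split():
        for d in robot.outline_of(k,p)[:3]:
            c=cloud(p,d["region"]); print(k,"OUT",round(d["conf"],2),np.array(d["position"]),len(c),*( [np.percentile(c,q,axis=0) for q in(2,50,98)] if len(c) else []))
    for k in "dish warmer lifter lifter_grip lifter_tip tray tray_ribs tray_bay".split():
        for d in robot.mark_of(k,p)[:3]: print(k,"MARK",round(d["conf"],2),np.array(d["position"]))
E
```

```text
{'t': 0.0, 'joint_pos': array([-1.217,  0.412, -0.013,  1.597,  0.006,  1.134, -0.082]), 'dq': array([-0.001,  0.001,  0.001, -0.   ,  0.   , -0.001,  0.   ]), 'joint_efforts': array([  0.001, -58.797,   0.642, -29.108,  -0.054,   0.018,   0.   ]), 'position': array([0.256, 0.57 , 0.239]), 'tcp_rot': array([ 0.209,  0.978, -0.001, -0.   ]), 'ft_force': array([ 0.484, -0.434,  0.527]), 'torque': array([0.033, 0.05 , 0.038]), 'gripper_force': 0.0, 'gripper_width': 0.08781127460508724}
side cam [0.412 0.663 0.852] k1 -0.04702264677022279
dish OUT 0.81 [260.7 325.3] 3074 [0.488 0.244 0.031] [0.545 0.308 0.049] [0.604 0.363 0.052]
warmer OUT 0.78 [272.8 354.5] 7483 [0.415 0.225 0.005] [0.51  0.337 0.029] [0.666 0.393 0.033]
lifter OUT 0.79 [368.  248.6] 457 [ 0.351 -0.049 -0.001] [0.366 0.022 0.002] [0.391 0.064 0.041]
lifter OUT 0.7 [192.6 203.7] 310 [ 0.787 -0.037 -0.003] [ 0.823 -0.001  0.001] [0.855 0.079 0.04 ]
lifter OUT 0.65 [266.5 219.4] 910 [ 0.511 -0.024 -0.002] [0.628 0.019 0.002] [0.695 0.039 0.061]
tray OUT 0.84 [313.1 145.9] 5009 [ 0.453 -0.446 -0.001] [ 0.571 -0.295  0.004]
[... 1287 characters left out ...]
9  0.042]
bottle OUT 0.96 [178.  133.1] 1147 [0.731 0.173 0.001] [0.754 0.201 0.117] [0.798 0.241 0.133]
tube_rack OUT 0.95 [369.6 129. ] 2044 [ 0.737 -0.312  0.003] [ 0.76  -0.246  0.073] [ 0.809 -0.186  0.111]
dish MARK 0.58 [145.9 227.2]
warmer MARK 0.5 [389.  212.8]
lifter MARK 0.89 [269.6 115.5]
lifter MARK 0.86 [256.2 294.3]
lifter MARK 0.59 [263.3 182.5]
lifter_grip MARK 0.94 [281.4 300.5]
lifter_grip MARK 0.77 [242.4 123. ]
lifter_grip MARK 0.72 [255.8 216.8]
lifter_tip MARK 0.88 [278.4 105.9]
lifter_tip MARK 0.77 [269.3 166.6]
lifter_tip MARK 0.64 [240.3 292.9]
tray MARK 0.56 [390.2 212.7]
tray MARK 0.2 [254.  221.6]
tray_ribs MARK 0.76 [376.2 199.5]
tray_bay MARK 0.65 [415.6 191.5]
```

```bash
cat > m.py <<'E'
from h import *
np.set_printoptions(precision=4,suppress=True)
p=robot.get_image("top"); q=robot.get_image("side")
for n,P in(("top",p),("side",q)):
    L=[d for d in robot.outline_of("lifter",P)]
    for d in L:
        c=cloud(P,d["region"]); 
        if not(0.5<np.median(c[:,0])<0.75): continue
        h=c[c[:,2]>0.045]; b=c[(c[:,2]<0.012)]
        rb=cv2.minAreaRect(b[:,:2].astype(np.float32)*1000); rh=cv2.minAreaRect(h[:,:2].astype(np.float32)*1000)
        print(n,"blade",rb,"handle",rh,np.median(h[:,2]),len(h),"axis",np.degrees(np.arctan2(*(b.mean(0)-h.mean(0))[[1,0]])))
    for k,z0,z1 in(("warmer",.022,.037),("tray",.015,.06),("dish",.035,.07)):
        d=robot.outline_of(k,P)
        if d:
            c=cloud(P,d[0]["region"]); c=c[(c[:,2]>z0)&(c[:,2]<z1)]; print(n,k,cv2.minAreaRect(c[:,:2].astype(np.float32)*1000))
            if k=="dish": print(cv2.minEnclosingCircle(c[:,:2].astype(np.float32)*1000))
            if k=="tray":
                r=c[c[:,2]>.034]; print("ribs",cv2.minAreaRect(r[:,:2].astype(np.float32)*1000),len(r))
    for k,z in(("tray_ribs",.042),("tray_bay",.004),("lifter_tip",0),("lifter_grip",.049),("lifter",0),("dish",.03)):
        print(n,k,[on_z(P,d["position"],z)[0] for d in robot.mark_of(k,P)])
im=cv2.resize(p["img"],(800,600)); cv2.imwrite("pics/a.png",im)
E
python3 m.py
```

```text
top blade ((621.5308837890625, 10.63253402709961), (60.38996505737305, 161.93423461914062), 77.71320343017578) handle ((553.429931640625, 25.34759521484375), (15.947406768798828, 89.24934387207031), 77.85323333740234) 0.06026590333962665 256 axis -11.747793945647128
top warmer ((545.7535400390625, 309.2685546875), (172.4274139404297, 272.12939453125), 88.9849624633789)
top tray ((575.4365234375, -316.53961181640625), (261.52886962890625, 252.41500854492188), 88.51637268066406)
ribs ((601.6041870117188, -256.524169921875), (89.17096710205078, 140.72738647460938), 87.7676773071289) 435
top dish ((601.6041870117188, -256.524169921875), (89.17096710205078, 140.72738647460938), 87.7676773071289)
((601.1211547851562, -255.89495849609375), 80.80045318603516)
top tray_ribs [array([ 0.6004, -0.2651,  0.042 ])]
top tray_bay [array([ 0.6167, -0.3788,  0.004 ])]
top lifter_tip [array([0.3806, 0.0682, 0.    ]), array([ 0.7032, -0.0146,  0.    ]), array([ 0.8537, -0.0336,  0.    ])]
top lifter_grip [array([0.5545, 0.0351, 0.049 ]), array([ 0.3609, -0.0316,  0.049 ]), array([0.7939, 0.0582, 0.049 ]
[... 496 characters left out ...]
81054688), 88.25428771972656) 327
side dish ((546.175537109375, 302.44873046875), (125.55763244628906, 126.61736297607422), 36.12544631958008)
((546.4365234375, 302.06884765625), 64.23126983642578)
side tray_ribs [array([0.544 , 0.3086, 0.042 ])]
side tray_bay []
side lifter_tip [array([0.3687, 0.0649, 0.    ]), array([ 0.6902, -0.0069,  0.    ]), array([ 0.8433, -0.0421, -0.    ])]
side lifter_grip [array([ 0.3558, -0.0272,  0.049 ]), array([0.7944, 0.0629, 0.049 ]), array([0.5495, 0.0209, 0.049 ])]
side lifter [array([ 0.8325, -0.0062,  0.    ]), array([0.6435, 0.0077, 0.    ]), array([0.3724, 0.0421, 0.    ])]
side dish [array([0.5437, 0.2955, 0.03  ]), array([ 0.5986, -0.2654,  0.03  ])]
```

View pics/top0.png

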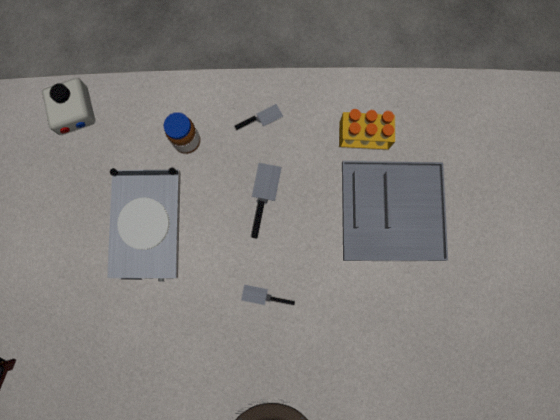

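Top view: the real lifter is the middle, largest one (263,195), with its handle towards the robot. The dish is on the warmer at (143,223), and the stop bar looks to be near the far end (row 172). The tray is at (393,212) with its ribs on the left.

drive_tool(
  newtons=60,
  series=[
    {"dx": 2.3, "dy": -4.2, "rz": 0.026, "claw": 0.5},
    {"dx": 2.3, "dy": -4.2, "rz": 0.026, "claw": 0.5},
    {"dx": 2.3, "dy": -4.2, "rz": 0.026, "claw": 0.5},
    {"dx": 2.3, "dy": -4.2, "rz": 0.026, "claw": 0.5},
    {"dx": 2.3, "dy": -4.2, "rz": 0.026, "claw": 0.5},
    {"dx": 2.3, "dy": -4.2, "rz": 0.026, "claw": 0.5},
    {"dx": 2.3, "dy": -4.2, "rz": 0.026, "claw": 0.5},
    {"dx": 2.3, "dy": -4.2, "rz": 0.026, "claw": 0.5},
    {"dx": 2.3, "dy": -4.2, "claw": 0.5},
    {"dx": 2.3, "dy": -4.2, "claw": 0.5},
    {"dx": 2.3, "dy": -4.2, "claw": 0.5},
    {"dx": 2.3, "dy": -4.2, "claw": 0.5},
  ],
)

```text
invalid input at $.series[0]: expected keys rx, ry, rz, dx, dy, dz, claw
```

drive_tool(
  series=[
    {"dx": 2.1, "dy": -4.1, "claw": 0.5},
    {"dz": -3, "claw": 0.5},
    {"dz": -3, "claw": 0.5},
    {"dz": -3, "claw": 0.5},
    {"claw": 0.5},
    {"claw": 0.5},
  ],
)

```text
invalid input at $.series[0]: expected keys rx, ry, rz, dx, dy, dz, claw
```

```bash
cat > n.py <<'E'
from h import *
np.set_printoptions(precision=4,suppress=True)
from scipy.spatial.transform import Rotation as Ro
s=robot.sense(); R=Ro.from_quat(s["tcp_rot"]).as_matrix()
print(s["t"],s["position"],"yaw y",np.degrees(np.arctan2(R[1,1],R[0,1])),"z",R[:,2],"F",s["ft_force"],s["torque"],s["gripper_width"],s["gripper_force"])
E
python3 n.py
python3 - <<'E'
from h import *
np.set_printoptions(precision=4,suppress=True)
# stop bar: dark points above plate top; all points z in .036-.05 in warmer area excluding dish
for n in("top","side"):
    P=robot.get_image(n); v,u=np.mgrid[0:420,0:560]; c,z=by_depth(P,np.c_[u.ravel(),v.ravel()])
    k=(z>0)&(c[:,2]>.037)&(c[:,2]<.06)&(abs(c[:,0]-.65)<.04)&(abs(c[:,1]-.305)<.09)&(np.hypot(c[:,0]-.546,c[:,1]-.302)>.07)
    b=c[k]; print(n,k.sum(),[np.percentile(b,q,axis=0) for q in(3,50,97)] if k.sum() else "")
    d=robot.outline_of("dish",P)
    for e in d[:2]:
        b=cloud(P,e["region"]); b=b[b[:,2]>.045]
        if len(b): print("dish",e["conf"],cv2.minEnclosingCircle(b[:,:2].astype(np.float32)*1000))
E
```

```text
2.6 [0.2559 0.5702 0.2397] yaw y 65.83427805680054 z [ 0.0001  0.0001 -1.    ] F [-0.8856 -0.1602  0.8416] [-0.0126  0.0242  0.0086] 0.08789050477689622 0.0
top 305 [array([0.6692, 0.226 , 0.0377]), array([0.6756, 0.312 , 0.0425]), array([0.6827, 0.3855, 0.0561])]
dish 0.82 ((548.1739501953125, 303.6147766113281), 64.01762390136719)
side 461 [array([0.6664, 0.2295, 0.0383]), array([0.6733, 0.3133, 0.0419]), array([0.68  , 0.3885, 0.0546])]
dish 0.59 ((545.31494140625, 301.76470947265625), 64.80950164794922)
```

drive_tool(
  newtons=60,
  series=[
    {"dx": 2.3, "dy": -4.2, "dz": 0, "rx": 0, "ry": 0, "rz": 0.026, "claw": 0.5},
    {"dx": 2.3, "dy": -4.2, "dz": 0, "rx": 0, "ry": 0, "rz": 0.026, "claw": 0.5},
    {"dx": 2.3, "dy": -4.2, "dz": 0, "rx": 0, "ry": 0, "rz": 0.026, "claw": 0.5},
    {"dx": 2.3, "dy": -4.2, "dz": 0, "rx": 0, "ry": 0, "rz": 0.026, "claw": 0.5},
    {"dx": 2.3, "dy": -4.2, "dz": 0, "rx": 0, "ry": 0, "rz": 0.026, "claw": 0.5},
    {"dx": 2.3, "dy": -4.2, "dz": 0, "rx": 0, "ry": 0, "rz": 0.026, "claw": 0.5},
    {"dx": 2.3, "dy": -4.2, "dz": 0, "rx": 0, "ry": 0, "rz": 0.026, "claw": 0.5},
    {"dx": 2.3, "dy": -4.2, "dz": 0, "rx": 0, "ry": 0, "rz": 0.026, "claw": 0.5},
    {"dx": 2.3, "dy": -4.2, "dz": 0, "rx": 0, "ry": 0, "rz": 0, "claw": 0.5},
    {"dx": 2.3, "dy": -4.2, "dz": 0, "rx": 0, "ry": 0, "rz": 0, "claw": 0.5},
    {"dx": 2.3, "dy": -4.2, "dz": 0, "rx": 0, "ry": 0, "rz": 0, "claw": 0.5},
    {"dx": 2.3, "dy": -4.2, "dz": 0, "rx": 0, "ry": 0, "rz": 0, "claw": 0.5},
  ],
)

```text
t: 4.0
position: [0.5326, 0.0644, 0.2401]
tcp_rot: [0.107, 0.994, 0.0, 0.0]
ft_force: [0.2, 0.3, -0.6]
gripper_width: 0.044
gripper_force: 0.0
```

drive_tool(
  series=[
    {"dx": 2.1, "dy": -4.1, "dz": 0, "rx": 0, "ry": 0, "rz": 0, "claw": 0.5},
    {"dx": 0, "dy": 0, "dz": -3, "rx": 0, "ry": 0, "rz": 0, "claw": 0.5},
    {"dx": 0, "dy": 0, "dz": -3, "rx": 0, "ry": 0, "rz": 0, "claw": 0.5},
    {"dx": 0, "dy": 0, "dz": -3, "rx": 0, "ry": 0, "rz": 0, "claw": 0.5},
    {"dx": 0, "dy": 0, "dz": 0, "rx": 0, "ry": 0, "rz": 0, "claw": 0.5},
    {"dx": 0, "dy": 0, "dz": 0, "rx": 0, "ry": 0, "rz": 0, "claw": 0.5},
  ],
)

```text
t: 4.6
position: [0.5529, 0.0252, 0.15]
tcp_rot: [0.107, 0.994, -0.0, -0.0]
ft_force: [0.7, 0.2, 0.3]
gripper_width: 0.0435
gripper_force: 0.0
```

```bash
python3 n.py
```

```text
4.6 [0.5529 0.0252 0.15  ] yaw y 77.74847644730067 z [-0.0007 -0.0003 -1.    ] F [0.668  0.2324 0.3198] [ 0.0623 -0.0113 -0.0043] 0.04349572555163702 0.0
```

drive_tool(
  newtons=60,
  series=[
    {"dx": 0, "dy": 0, "dz": -3, "rx": 0, "ry": 0, "rz": 0, "claw": 0.5},
    {"dx": 0, "dy": 0, "dz": -3, "rx": 0, "ry": 0, "rz": 0, "claw": 0.5},
    {"dx": 0, "dy": 0, "dz": -3, "rx": 0, "ry": 0, "rz": 0, "claw": 0.5},
    {"dx": 0, "dy": 0, "dz": -1.3, "rx": 0, "ry": 0, "rz": 0, "claw": 0.5},
    {"dx": 0, "dy": 0, "dz": 0, "rx": 0, "ry": 0, "rz": 0, "claw": 0},
    {"dx": 0, "dy": 0, "dz": 0, "rx": 0, "ry": 0, "rz": 0, "claw": 0},
    {"dx": 0, "dy": 0, "dz": 0, "rx": 0, "ry": 0, "rz": 0, "claw": 0},
    {"dx": 0, "dy": 0, "dz": 0, "rx": 0, "ry": 0, "rz": 0, "claw": 0},
    {"dx": 0, "dy": 0, "dz": 0, "rx": 0, "ry": 0, "rz": 0, "claw": 0},
  ],
)

```text
t: 5.5
position: [0.5538, 0.0254, 0.0479]
tcp_rot: [0.107, 0.994, 0.0, 0.001]
ft_force: [-0.6, 0.0, 6.8]
gripper_width: 0.0158
gripper_force: 59.9
```

drive_tool(
  newtons=60,
  series=[
    {"dx": 0, "dy": 0, "dz": 2, "rx": 0, "ry": 0, "rz": 0, "claw": 0},
    {"dx": 0, "dy": 0, "dz": 4, "rx": 0, "ry": 0, "rz": 0, "claw": 0},
    {"dx": 0, "dy": 0, "dz": 4, "rx": 0, "ry": 0, "rz": 0, "claw": 0},
    {"dx": -3.2, "dy": 3.5, "dz": 0, "rx": 0, "ry": 0, "rz": 0.025, "claw": 0},
    {"dx": -3.2, "dy": 3.5, "dz": 0, "rx": 0, "ry": 0, "rz": 0.025, "claw": 0},
    {"dx": -3.2, "dy": 3.5, "dz": 0, "rx": 0, "ry": 0, "rz": 0.025, "claw": 0},
    {"dx": -3.2, "dy": 3.5, "dz": 0, "rx": 0, "ry": 0, "rz": 0.025, "claw": 0},
    {"dx": -3.2, "dy": 3.5, "dz": 0, "rx": 0, "ry": 0, "rz": 0.025, "claw": 0},
    {"dx": -3.2, "dy": 3.5, "dz": 0, "rx": 0, "ry": 0, "rz": 0.025, "claw": 0},
    {"dx": -3.2, "dy": 3.5, "dz": 0, "rx": 0, "ry": 0, "rz": 0.025, "claw": 0},
    {"dx": -3.2, "dy": 3.5, "dz": 0, "rx": 0, "ry": 0, "rz": 0.025, "claw": 0},
    {"dx": 0, "dy": 0, "dz": 0, "rx": 0, "ry": 0, "rz": 0, "claw": 0},
  ],
)

```text
t: 6.7
position: [0.2926, 0.3095, 0.147]
tcp_rot: [0.002, 1.0, 0.001, -0.001]
ft_force: [0.6, -0.3, -1.5]
gripper_width: 0.0158
gripper_force: 59.9
```

```bash
python3 n.py; cat > b.py <<'E'
from h import *
np.set_printoptions(precision=4,suppress=True)
s=robot.sense(); x,y,z=s["position"]
# blade cloud near expected pose (lifter yaw ~0): fit plane
for n in("top","side"):
    P=robot.get_image(n); v,u=np.mgrid[0:420,0:560]; c,d=by_depth(P,np.c_[u.ravel(),v.ravel()])
    k=(d>0)&(c[:,0]>x+.03)&(c[:,0]<x+.17)&(abs(c[:,1]-y)<.045)&(abs(c[:,2]-(z-.047))<.014)
    b=c[k]; print(n,k.sum())
    if k.sum()>50:
        A=np.c_[b[:,:2]-[x,y],np.ones(len(b))]; m=np.linalg.lstsq(A,b[:,2],rcond=None)[0]; r=b[:,2]-A@m; g=abs(r)<.004
        m=np.linalg.lstsq(A[g],b[g,2],rcond=None)[0]
        print("slope x,y",m[:2],"top z at tip (rel TCP)",m@[.15,0,1]-z,cv2.minAreaRect(b[g][:,:2].astype(np.float32)*1000))
    cv2.imwrite(f"pics/b_{n}_{robot.sense()['t']:.1f}.png",P["img"])
E
python3 b.py
```

```text
6.7 [0.2926 0.3095 0.147 ] yaw y 89.7435093697165 z [-0.0011  0.002  -1.    ] F [ 0.6319 -0.3136 -1.4845] [0.0399 0.0615 0.0181] 0.015826151487605356 59.86317157745361
top 1062
slope x,y [-0.0098 -0.0017] top z at tip (rel TCP) -0.046761754973944206 ((395.6160888671875, 309.37054443359375), (61.77239227294922, 90.2391357421875), 89.66751861572266)
side 1531
slope x,y [-0.0027 -0.0046] top z at tip (rel TCP) -0.04713684987601596 ((395.3829040527344, 305.2328186035156), (62.768165588378906, 92.642578125), 88.4032974243164)
```

drive_tool(
  series=[
    {"dx": 0.3, "dy": -0.4, "dz": -2, "rx": 0, "ry": 0.03, "rz": 0, "claw": 0},
    {"dx": 0, "dy": 0, "dz": -2, "rx": 0, "ry": 0, "rz": 0, "claw": 0},
    {"dx": 0, "dy": 0, "dz": -1.7, "rx": 0, "ry": 0, "rz": 0, "claw": 0},
    {"dx": 0, "dy": 0, "dz": 0, "rx": 0, "ry": 0, "rz": 0, "claw": 0},
    {"dx": 0, "dy": 0, "dz": 0, "rx": 0, "ry": 0, "rz": 0, "claw": 0},
  ],
)

```text
t: 7.3
position: [0.3006, 0.3002, 0.0898]
tcp_rot: [0.008, 1.0, -0.001, -0.015]
ft_force: [0.4, -0.1, -0.6]
gripper_width: 0.0155
gripper_force: 59.9
```

drive_tool(
  series=[
    {"dx": 0, "dy": 0, "dz": -0.2, "rx": 0, "ry": 0, "rz": 0, "claw": 0},
    {"dx": 0, "dy": 0, "dz": 0, "rx": 0, "ry": 0, "rz": 0, "claw": 0},
    {"dx": 0, "dy": 0, "dz": 0, "rx": 0, "ry": 0, "rz": 0, "claw": 0},
  ],
)

```text
t: 7.6
position: [0.3002, 0.3014, 0.0882]
tcp_rot: [0.007, 1.0, 0.0, -0.015]
ft_force: [0.2, 0.8, -1.9]
gripper_width: 0.0158
gripper_force: 59.9
```

drive_tool(
  series=[
    {"dx": 0, "dy": 0, "dz": -0.1, "rx": 0, "ry": 0, "rz": 0, "claw": 0},
    {"dx": 0, "dy": 0, "dz": 0, "rx": 0, "ry": 0, "rz": 0, "claw": 0},
    {"dx": 0, "dy": 0, "dz": 0, "rx": 0, "ry": 0, "rz": 0, "claw": 0},
  ],
)

```text
t: 7.9
position: [0.2999, 0.3013, 0.0867]
tcp_rot: [0.007, 1.0, -0.0, -0.015]
ft_force: [-0.4, -0.1, -2.1]
gripper_width: 0.0156
gripper_force: 59.9
```

drive_tool(
  series=[
    {"dx": 0, "dy": 0.4, "dz": -0.2, "rx": 0, "ry": 0, "rz": 0, "claw": 0},
    {"dx": 0, "dy": 0, "dz": 0, "rx": 0, "ry": 0, "rz": 0, "claw": 0},
    {"dx": 0, "dy": 0, "dz": 0, "rx": 0, "ry": 0, "rz": 0, "claw": 0},
  ],
)

```text
t: 8.2
position: [0.2998, 0.3054, 0.0845]
tcp_rot: [0.007, 1.0, -0.0, -0.015]
ft_force: [0.7, -0.2, -2.5]
gripper_width: 0.0156
gripper_force: 59.9
```

drive_tool(
  series=[
    {"dx": 0, "dy": 0, "dz": -0.1, "rx": 0, "ry": 0, "rz": 0, "claw": 0},
    {"dx": 0, "dy": 0, "dz": 0, "rx": 0, "ry": 0, "rz": 0, "claw": 0},
    {"dx": 0, "dy": 0, "dz": 0, "rx": 0, "ry": 0, "rz": 0, "claw": 0},
  ],
)

```text
t: 8.5
position: [0.2999, 0.3051, 0.0836]
tcp_rot: [0.007, 1.0, -0.0, -0.015]
ft_force: [-0.6, 0.4, -1.8]
gripper_width: 0.0158
gripper_force: 59.9
```

drive_tool(
  series=[
    {"dx": 0, "dy": 0, "dz": -0.1, "rx": 0, "ry": 0, "rz": 0, "claw": 0},
    {"dx": 0, "dy": 0, "dz": 0, "rx": 0, "ry": 0, "rz": 0, "claw": 0},
    {"dx": 0, "dy": 0, "dz": 0, "rx": 0, "ry": 0, "rz": 0, "claw": 0},
  ],
)

```text
t: 8.8
position: [0.3, 0.3053, 0.0827]
tcp_rot: [0.007, 1.0, 0.0, -0.015]
ft_force: [-0.1, 0.1, -0.4]
gripper_width: 0.0154
gripper_force: 59.9
```

drive_tool(
  series=[
    {"dx": 0, "dy": 0, "dz": -0.1, "rx": 0, "ry": 0, "rz": 0, "claw": 0},
    {"dx": 0, "dy": 0, "dz": 0, "rx": 0, "ry": 0, "rz": 0, "claw": 0},
    {"dx": 0, "dy": 0, "dz": 0, "rx": 0, "ry": 0, "rz": 0, "claw": 0},
  ],
)

```text
t: 9.1
position: [0.2998, 0.3053, 0.0818]
tcp_rot: [0.007, 1.0, -0.0, -0.015]
ft_force: [-2.5, -0.8, 4.5]
gripper_width: 0.0155
gripper_force: 59.9
```

drive_tool(
  series=[
    {"dx": 1, "dy": -0.01, "dz": 0, "rx": 0, "ry": 0, "rz": 0, "claw": 0},
    {"dx": 1, "dy": -0.01, "dz": 0, "rx": 0, "ry": 0, "rz": 0, "claw": 0},
    {"dx": 1, "dy": -0.01, "dz": 0, "rx": 0, "ry": 0, "rz": 0, "claw": 0},
    {"dx": 0.5, "dy": -0.01, "dz": 0, "rx": 0, "ry": 0, "rz": 0, "claw": 0},
    {"dx": 0.5, "dy": -0.01, "dz": 0, "rx": 0, "ry": 0, "rz": 0, "claw": 0},
    {"dx": 0.5, "dy": 0, "dz": 0, "rx": 0, "ry": 0, "rz": 0, "claw": 0},
    {"dx": 0.5, "dy": -0.01, "dz": 0, "rx": 0, "ry": 0, "rz": 0, "claw": 0},
  ],
)

```text
t: 9.8
position: [0.3494, 0.3046, 0.0816]
tcp_rot: [0.007, 1.0, -0.0, -0.016]
ft_force: [-5.7, 0.0, 5.8]
gripper_width: 0.0157
gripper_force: 60.0
```

drive_tool(
  series=[
    {"dx": 0.5, "dy": -0.01, "dz": 0, "rx": 0, "ry": 0, "rz": 0, "claw": 0},
    {"dx": 0.5, "dy": 0, "dz": 0, "rx": 0, "ry": 0, "rz": 0, "claw": 0},
    {"dx": 0.5, "dy": -0.01, "dz": 0, "rx": 0, "ry": 0, "rz": 0, "claw": 0},
    {"dx": 0.5, "dy": -0.01, "dz": 0, "rx": 0, "ry": 0, "rz": 0, "claw": 0},
  ],
)

```text
t: 10.2
position: [0.3694, 0.3043, 0.0816]
tcp_rot: [0.007, 1.0, -0.0, -0.016]
ft_force: [-6.3, -0.3, 6.5]
gripper_width: 0.0161
gripper_force: 60.0
```

```bash
cat > d.py <<'E'
from h import *
np.set_printoptions(precision=4,suppress=True)
s=robot.sense(); print(s["t"],s["position"],s["ft_force"])
for n in("top","side"):
    P=robot.get_image(n)
    for e in robot.outline_of("dish",P)[:1]:
        b=cloud(P,e["region"]); zm=np.percentile(b[:,2],60); b=b[abs(b[:,2]-zm)<.008]
        m=np.linalg.lstsq(np.c_[b[:,:2]-b[:,:2].mean(0),np.ones(len(b))],b[:,2],rcond=None)[0]
        print(n,"dish",round(e["conf"],2),np.array(cv2.minEnclosingCircle(b[:,:2].astype(np.float32)*1000)[0]),cv2.minAreaRect(b[:,:2].astype(np.float32)*1000)[:2],"top plane",m)
    cv2.imwrite(f"pics/d_{n}_{s['t']:.1f}.png",P["img"])
E
python3 d.py; ls pics
```

```text
10.2 [0.3694 0.3043 0.0816] [-6.2711 -0.3142  6.5134]
top dish 0.71 [577.1755 302.5038] ((577.0263671875, 302.4847717285156), (127.54510498046875, 123.579345703125)) top plane [0.0022 0.0017 0.0497]
side dish 0.63 [576.1367 302.0489] ((575.5708618164062, 302.4351806640625), (123.64808654785156, 126.82964324951172)) top plane [ 0.0012 -0.0093  0.0493]
a.png
b_side_6.8.png
b_top_6.8.png
d_side_10.2.png
d_top_10.2.png
side0.png
top0.png
```

drive_tool(
  series=[
    {"dx": 0.5, "dy": -0.01, "dz": 0, "rx": 0, "ry": 0, "rz": 0, "claw": 0},
    {"dx": 0.5, "dy": 0, "dz": 0, "rx": 0, "ry": 0, "rz": 0, "claw": 0},
    {"dx": 0.5, "dy": -0.01, "dz": 0, "rx": 0, "ry": 0, "rz": 0, "claw": 0},
    {"dx": 0.4, "dy": -0.01, "dz": 0, "rx": 0, "ry": 0, "rz": 0, "claw": 0},
    {"dx": 0.3, "dy": 0, "dz": 0, "rx": 0, "ry": 0, "rz": 0, "claw": 0},
  ],
)

```text
t: 10.9
position: [0.3913, 0.304, 0.0816]
tcp_rot: [0.007, 1.0, -0.0, -0.016]
ft_force: [-5.9, -0.3, 7.0]
gripper_width: 0.0158
gripper_force: 60.0
```

drive_tool(
  series=[
    {"dx": 0.2, "dy": 0, "dz": 0, "rx": 0, "ry": 0, "rz": 0, "claw": 0},
    {"dx": 0.2, "dy": -0.01, "dz": 0, "rx": 0, "ry": 0, "rz": 0, "claw": 0},
    {"dx": 0.2, "dy": 0, "dz": 0, "rx": 0, "ry": 0, "rz": 0, "claw": 0},
  ],
)

```text
t: 11.2
position: [0.3971, 0.3039, 0.0816]
tcp_rot: [0.007, 1.0, -0.0, -0.016]
ft_force: [-6.4, -0.6, 7.1]
gripper_width: 0.0155
gripper_force: 60.0
```

drive_tool(
  series=[
    {"dx": 0.2, "dy": 0, "dz": 0, "rx": 0, "ry": 0, "rz": 0, "claw": 0},
    {"dx": 0.2, "dy": -0.01, "dz": 0, "rx": 0, "ry": 0, "rz": 0, "claw": 0},
    {"dx": 0.2, "dy": 0, "dz": 0, "rx": 0, "ry": 0, "rz": 0, "claw": 0},
  ],
)

```text
t: 11.5
position: [0.4028, 0.3038, 0.0816]
tcp_rot: [0.007, 1.0, -0.0, -0.016]
ft_force: [-7.3, -1.0, 8.3]
gripper_width: 0.0155
gripper_force: 60.0
```

drive_tool(
  series=[
    {"dx": 0.2, "dy": 0, "dz": 0, "rx": 0, "ry": 0, "rz": 0, "claw": 0},
    {"dx": 0.2, "dy": -0.01, "dz": 0, "rx": 0, "ry": 0, "rz": 0, "claw": 0},
    {"dx": 0.2, "dy": 0, "dz": 0, "rx": 0, "ry": 0, "rz": 0, "claw": 0},
  ],
)

```text
t: 11.8
position: [0.409, 0.3037, 0.0816]
tcp_rot: [0.007, 1.0, -0.0, -0.016]
ft_force: [-6.2, -0.9, 6.0]
gripper_width: 0.0157
gripper_force: 60.0
```

```bash
python3 d.py
```

```text
11.8 [0.409  0.3037 0.0816] [-6.2249 -0.8617  6.0228]
top dish 0.78 [608.9131 303.1617] ((608.625732421875, 301.5082702636719), (123.02093505859375, 125.28388977050781)) top plane [-0.0207  0.0009  0.051 ]
side dish 0.83 [608.9743 301.3558] ((607.1652221679688, 300.83563232421875), (123.947998046875, 126.9255142211914)) top plane [-0.0221 -0.0125  0.0505]
```

drive_tool(
  series=[
    {"dx": 0.4, "dy": 0, "dz": 0, "rx": 0, "ry": 0, "rz": 0, "claw": 0},
    {"dx": 0.4, "dy": -0.01, "dz": 0, "rx": 0, "ry": 0, "rz": 0, "claw": 0},
    {"dx": 0.4, "dy": 0, "dz": 0, "rx": 0, "ry": 0, "rz": 0, "claw": 0},
    {"dx": 0.4, "dy": -0.01, "dz": 0, "rx": 0, "ry": 0, "rz": 0, "claw": 0},
  ],
)

```text
t: 12.4
position: [0.425, 0.3035, 0.0816]
tcp_rot: [0.007, 1.0, -0.0, -0.016]
ft_force: [-5.7, 0.3, 7.6]
gripper_width: 0.0159
gripper_force: 60.0
```

drive_tool(
  series=[
    {"dx": 0.4, "dy": 0, "dz": 0, "rx": 0, "ry": 0, "rz": 0, "claw": 0},
    {"dx": 0.4, "dy": -0.01, "dz": 0, "rx": 0, "ry": 0, "rz": 0, "claw": 0},
    {"dx": 0.4, "dy": 0, "dz": 0, "rx": 0, "ry": 0, "rz": 0, "claw": 0},
    {"dx": 0.4, "dy": -0.01, "dz": 0, "rx": 0, "ry": 0, "rz": 0, "claw": 0},
    {"dx": 0.4, "dy": 0, "dz": 0, "rx": 0, "ry": 0, "rz": 0, "claw": 0},
  ],
)

```text
t: 12.9
position: [0.4447, 0.3034, 0.0816]
tcp_rot: [0.007, 1.0, -0.0, -0.016]
ft_force: [-6.7, -0.1, 7.0]
gripper_width: 0.0154
gripper_force: 60.0
```

```bash
python3 d.py
```

```text
12.9 [0.4447 0.3034 0.0816] [-6.7284 -0.0984  7.0013]
top dish 0.86 [609.5472 303.452 ] ((608.79345703125, 302.5113830566406), (126.0093994140625, 124.10720825195312)) top plane [-0.0294 -0.0034  0.0517]
side dish 0.88 [608.5428 301.8461] ((606.4022216796875, 301.34747314453125), (123.4490737915039, 126.68875885009766)) top plane [-0.0304 -0.0113  0.0511]
```

drive_tool(
  series=[
    {"dx": 0.4, "dy": 0, "dz": 0, "rx": 0, "ry": 0, "rz": 0, "claw": 0},
    {"dx": 0.4, "dy": -0.01, "dz": 0, "rx": 0, "ry": 0, "rz": 0, "claw": 0},
    {"dx": 0.4, "dy": 0, "dz": 0, "rx": 0, "ry": 0, "rz": 0, "claw": 0},
    {"dx": 0.4, "dy": -0.01, "dz": 0, "rx": 0, "ry": 0, "rz": 0, "claw": 0},
    {"dx": 0.4, "dy": 0, "dz": 0, "rx": 0, "ry": 0, "rz": 0, "claw": 0},
    {"dx": 0.4, "dy": -0.01, "dz": 0, "rx": 0, "ry": 0, "rz": 0, "claw": 0},
    {"dx": 0.4, "dy": 0, "dz": 0, "rx": 0, "ry": 0, "rz": 0, "claw": 0},
  ],
)

```text
t: 13.8
position: [0.472, 0.3032, 0.0815]
tcp_rot: [0.006, 1.0, -0.001, -0.017]
ft_force: [-9.1, -0.3, 8.2]
gripper_width: 0.0158
gripper_force: 60.0
```

drive_tool(
  series=[
    {"dx": 0.2, "dy": 0, "dz": 0, "rx": 0, "ry": 0, "rz": 0, "claw": 0},
    {"dx": 0.2, "dy": 0, "dz": 0, "rx": 0, "ry": 0, "rz": 0, "claw": 0},
    {"dx": 0.2, "dy": 0, "dz": 0, "rx": 0, "ry": 0, "rz": 0, "claw": 0},
  ],
)

```text
t: 14.1
position: [0.4776, 0.3032, 0.0814]
tcp_rot: [0.006, 1.0, -0.001, -0.017]
ft_force: [-10.2, -0.5, 8.8]
gripper_width: 0.0157
gripper_force: 60.0
```

```bash
python3 d.py
```

```text
14.1 [0.4776 0.3032 0.0814] [-10.169   -0.4987   8.7523]
top dish 0.8 [610.1537 306.3491] ((608.8668823242188, 304.42572021484375), (124.2105941772461, 124.93001556396484)) top plane [-0.0541 -0.0009  0.0532]
side dish 0.89 [607.6783 303.8589] ((606.8345336914062, 304.28558349609375), (123.59303283691406, 126.19985961914062)) top plane [-0.0515 -0.0114  0.0527]
```

```bash
python3 -c "
import cv2;a=cv2.imread('pics/d_side_14.1.png')[260:420,140:400];cv2.imwrite('pics/c1.png',cv2.resize(a,None,fx=3,fy=3,interpolation=cv2.INTER_CUBIC))"
```

```text
(no output)
```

View pics/c1.png

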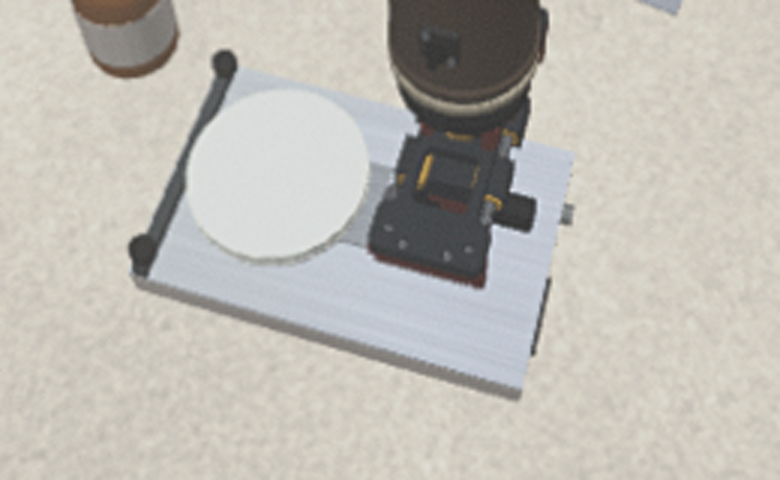

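The crop shows the dish (280,175) against the stop bar, with the rear of the blade still visible at (365,200). About 1 cm remains.

drive_tool(
  series=[
    {"dx": 0.2, "dy": 0, "dz": 0, "rx": 0, "ry": 0, "rz": 0, "claw": 0},
    {"dx": 0.2, "dy": 0, "dz": 0, "rx": 0, "ry": 0, "rz": 0, "claw": 0},
  ],
)

```text
t: 14.5
position: [0.4816, 0.3032, 0.0814]
tcp_rot: [0.006, 1.0, -0.001, -0.017]
ft_force: [-4.9, 0.3, 4.9]
gripper_width: 0.0156
gripper_force: 60.0
```

drive_tool(
  series=[
    {"dx": 0.2, "dy": 0, "dz": 0, "rx": 0, "ry": 0, "rz": 0, "claw": 0},
    {"dx": 0.1, "dy": 0, "dz": 0, "rx": 0, "ry": 0, "rz": 0, "claw": 0},
  ],
)

```text
t: 14.7
position: [0.4855, 0.3031, 0.0814]
tcp_rot: [0.007, 1.0, -0.0, -0.016]
ft_force: [-6.6, 0.7, 5.6]
gripper_width: 0.0159
gripper_force: 60.0
```

```bash
python3 d.py
```

```text
14.7 [0.4855 0.3031 0.0814] [-6.6397  0.7284  5.6348]
top dish 0.8 [609.5854 305.0558] ((608.3933715820312, 304.8623352050781), (124.95516967773438, 124.74513244628906)) top plane [-0.0219  0.0014  0.0528]
side dish 0.94 [608.2348 304.8043] ((607.659423828125, 304.4523620605469), (123.81842803955078, 126.70772552490234)) top plane [-0.0193 -0.0114  0.0522]
```

drive_tool(
  series=[
    {"dx": 0.1, "dy": 0, "dz": 0, "rx": 0, "ry": 0, "rz": 0, "claw": 0},
    {"dx": 0.1, "dy": 0, "dz": 0, "rx": 0, "ry": 0, "rz": 0, "claw": 0},
  ],
)

```text
t: 15.1
position: [0.487, 0.3031, 0.0813]
tcp_rot: [0.006, 1.0, -0.001, -0.017]
ft_force: [-7.6, 0.2, 7.4]
gripper_width: 0.0157
gripper_force: 60.0
```

drive_tool(
  series=[
    {"dx": 0.1, "dy": 0, "dz": 0, "rx": 0, "ry": 0, "rz": 0, "claw": 0},
    {"dx": 0, "dy": 0, "dz": 0, "rx": 0, "ry": 0, "rz": 0, "claw": 0},
  ],
)

```text
t: 15.3
position: [0.488, 0.3031, 0.0813]
tcp_rot: [0.006, 1.0, -0.001, -0.017]
ft_force: [-8.9, 0.7, 6.5]
gripper_width: 0.0159
gripper_force: 60.0
```

drive_tool(
  series=[
    {"dx": -0.05, "dy": 0, "dz": 0, "rx": 0, "ry": -0.01, "rz": 0, "claw": 0},
    {"dx": -0.05, "dy": 0, "dz": 0.05, "rx": 0, "ry": -0.01, "rz": 0, "claw": 0},
    {"dx": -0.05, "dy": 0, "dz": 0.1, "rx": 0, "ry": -0.01, "rz": 0, "claw": 0},
    {"dx": -0.05, "dy": 0, "dz": 0.2, "rx": 0, "ry": -0.01, "rz": 0, "claw": 0},
    {"dx": 0, "dy": 0, "dz": 0.3, "rx": 0, "ry": 0, "rz": 0, "claw": 0},
    {"dx": 0, "dy": 0, "dz": 0.3, "rx": 0, "ry": 0, "rz": 0, "claw": 0},
    {"dx": 0, "dy": 0, "dz": 0.3, "rx": 0, "ry": 0, "rz": 0, "claw": 0},
  ],
)

```text
t: 16.0
position: [0.4883, 0.303, 0.0946]
tcp_rot: [0.007, 1.0, 0.0, 0.005]
ft_force: [-0.7, 0.4, -3.3]
gripper_width: 0.0155
gripper_force: 60.0
```

```bash
python3 d.py
```

```text
16.0 [0.4883 0.303  0.0946] [-0.678   0.4306 -3.2851]
top dish 0.84 [609.9388 306.3718] ((611.0452880859375, 304.8168640136719), (125.05257415771484, 122.50846099853516)) top plane [ 0.011  -0.0012  0.07  ]
side dish 0.91 [608.4992 304.5868] ((608.4083251953125, 304.6362609863281), (123.92152404785156, 124.92584228515625)) top plane [ 0.0122 -0.0087  0.0697]
```

drive_tool(
  series=[
    {"dx": 0, "dy": 0, "dz": 0.4, "rx": 0, "ry": 0, "rz": 0, "claw": 0},
    {"dx": 0, "dy": -0.4, "dz": 0.6, "rx": 0, "ry": 0, "rz": 0, "claw": 0},
    {"dx": 0, "dy": -0.8, "dz": 0.8, "rx": 0, "ry": 0, "rz": 0, "claw": 0},
    {"dx": 0, "dy": -1.2, "dz": 0.8, "rx": 0, "ry": 0, "rz": 0, "claw": 0},
    {"dx": 0, "dy": -1.6, "dz": 0.8, "rx": 0, "ry": 0, "rz": 0, "claw": 0},
    {"dx": 0, "dy": -2, "dz": 0.6, "rx": 0, "ry": 0, "rz": 0, "claw": 0},
    {"dx": 0, "dy": -2, "dz": 0.2, "rx": 0, "ry": 0, "rz": 0, "claw": 0},
    {"dx": 0, "dy": -2, "dz": 0, "rx": 0, "ry": 0, "rz": 0, "claw": 0},
    {"dx": 0, "dy": -2, "dz": 0, "rx": 0, "ry": 0, "rz": 0, "claw": 0},
    {"dx": 0, "dy": -2, "dz": 0, "rx": 0, "ry": 0, "rz": 0, "claw": 0},
    {"dx": 0, "dy": -2, "dz": 0, "rx": 0, "ry": 0, "rz": 0, "claw": 0},
    {"dx": 0, "dy": -2, "dz": 0, "rx": 0, "ry": 0, "rz": 0, "claw": 0},
  ],
)

```text
t: 17.4
position: [0.4877, 0.1206, 0.1369]
tcp_rot: [0.008, 1.0, 0.0, 0.005]
ft_force: [0.1, -0.8, -3.6]
gripper_width: 0.0157
gripper_force: 60.0
```

drive_tool(
  series=[
    {"dx": 0, "dy": -2, "dz": 0, "rx": 0, "ry": 0, "rz": 0, "claw": 0},
    {"dx": 0, "dy": -2, "dz": 0, "rx": 0, "ry": 0, "rz": 0, "claw": 0},
    {"dx": -0.1, "dy": -2, "dz": 0, "rx": 0, "ry": 0, "rz": -0.002, "claw": 0},
    {"dx": -0.1, "dy": -2, "dz": 0, "rx": 0, "ry": 0, "rz": -0.002, "claw": 0},
    {"dx": -0.1, "dy": -2, "dz": 0, "rx": 0, "ry": 0, "rz": -0.002, "claw": 0},
    {"dx": -0.1, "dy": -2, "dz": 0, "rx": 0, "ry": 0, "rz": -0.002, "claw": 0},
    {"dx": -0.1, "dy": -2, "dz": 0, "rx": 0, "ry": 0, "rz": -0.002, "claw": 0},
    {"dx": -0.1, "dy": -2, "dz": 0, "rx": 0, "ry": 0, "rz": -0.002, "claw": 0},
    {"dx": -0.1, "dy": -2, "dz": 0, "rx": 0, "ry": 0, "rz": -0.002, "claw": 0},
    {"dx": -0.1, "dy": -2, "dz": 0, "rx": 0, "ry": 0, "rz": -0.002, "claw": 0},
    {"dx": 0, "dy": -2, "dz": 0, "rx": 0, "ry": 0, "rz": 0, "claw": 0},
    {"dx": 0, "dy": -2, "dz": 0, "rx": 0, "ry": 0, "rz": 0, "claw": 0},
  ],
)

```text
t: 18.6
position: [0.4789, -0.1191, 0.1369]
tcp_rot: [0.016, 1.0, -0.0, 0.005]
ft_force: [-0.3, 0.4, -4.0]
gripper_width: 0.0156
gripper_force: 60.0
```

drive_tool(
  series=[
    {"dx": 0, "dy": -2, "dz": 0, "rx": 0, "ry": 0, "rz": 0, "claw": 0},
    {"dx": 0, "dy": -2, "dz": 0, "rx": 0, "ry": 0, "rz": 0, "claw": 0},
    {"dx": 0, "dy": -2, "dz": 0, "rx": 0, "ry": 0, "rz": 0, "claw": 0},
    {"dx": 0, "dy": -2, "dz": 0, "rx": 0, "ry": 0, "rz": 0, "claw": 0},
    {"dx": 0, "dy": -2, "dz": 0, "rx": 0, "ry": 0, "rz": 0, "claw": 0},
    {"dx": 0, "dy": -1.6, "dz": 0, "rx": 0, "ry": 0, "rz": 0, "claw": 0},
    {"dx": 0, "dy": -1.2, "dz": 0, "rx": 0, "ry": 0, "rz": 0, "claw": 0},
    {"dx": 0, "dy": -0.6, "dz": 0, "rx": 0, "ry": 0, "rz": 0, "claw": 0},
    {"dx": 0, "dy": -0.3, "dz": 0, "rx": 0, "ry": 0, "rz": 0, "claw": 0},
    {"dx": 0, "dy": 0, "dz": 0, "rx": 0, "ry": 0, "rz": 0, "claw": 0},
    {"dx": 0, "dy": 0, "dz": 0, "rx": 0, "ry": 0, "rz": 0, "claw": 0},
  ],
)

```text
t: 19.7
position: [0.4799, -0.2532, 0.1361]
tcp_rot: [0.014, 1.0, 0.0, 0.005]
ft_force: [-0.6, 0.0, -4.9]
gripper_width: 0.0156
gripper_force: 60.0
```

```bash
python3 d.py; python3 n.py; python3 - <<'E'
from h import *
for n in("top","side"):
    P=robot.get_image(n); v,u=np.mgrid[0:420,0:560]; c,d=by_depth(P,np.c_[u.ravel(),v.ravel()])
    k=(d>0)&(abs(c[:,2]-.042)<.005)&(c[:,0]>.5)&(c[:,0]<.71)&(abs(c[:,1]+.2575)<.07)
    for lo,hi in((-.33,-.27),(-.245,-.18)):
        b=c[k&(c[:,1]>lo)&(c[:,1]<hi)]; print(n,len(b),cv2.minAreaRect(b[:,:2].astype(np.float32)*1000) if len(b)>5 else "")
E
```

```text
19.7 [ 0.4799 -0.2532  0.1361] [-0.6143  0.031  -4.9377]
top dish 0.81 [ 602.9928 -252.6536] ((603.89453125, -250.91566467285156), (121.95260620117188, 126.87384033203125)) top plane [ 0.0115 -0.0015  0.1112]
side dish 0.73 [ 601.0444 -252.1252] ((600.4249877929688, -252.06658935546875), (124.82331085205078, 126.7287826538086)) top plane [ 0.0108 -0.0119  0.11  ]
19.9 [ 0.48   -0.2534  0.1361] yaw y 88.35309639095036 z [ 0.0099  0.0001 -1.    ] F [-0.1534 -1.0922 -4.2154] [0.0419 0.3475 0.0061] 0.016043554877072676 59.99845862388611
top 6 ((552.5173950195312, -297.01995849609375), (2.5642967224121094, 7.852736949920654), 83.83167266845703)
top 60 ((606.3505859375, -217.02610778808594), (8.125396728515625, 132.431396484375), 88.39713287353516)
side 17 ((536.1567993164062, -296.540283203125), (17.418956756591797, 9.630342483520508), 0.8426814675331116)
side 127 ((599.7568969726562, -217.75625610351562), (12.982829093933105, 140.42738342285156), 89.1231918334961)
```

drive_tool(
  series=[
    {"dx": 0, "dy": -0.1, "dz": -0.3, "rx": 0, "ry": 0.005, "rz": 0, "claw": 0},
    {"dx": 0, "dy": -0.1, "dz": -0.6, "rx": 0, "ry": 0.003, "rz": 0, "claw": 0},
    {"dx": 0, "dy": 0, "dz": -0.8, "rx": 0, "ry": 0, "rz": 0, "claw": 0},
    {"dx": 0, "dy": 0, "dz": -0.8, "rx": 0, "ry": 0, "rz": 0, "claw": 0},
    {"dx": 0, "dy": 0, "dz": -0.8, "rx": 0, "ry": 0, "rz": 0, "claw": 0},
    {"dx": 0, "dy": 0, "dz": -0.5, "rx": 0, "ry": 0, "rz": 0, "claw": 0},
    {"dx": 0, "dy": 0, "dz": -0.3, "rx": 0, "ry": 0, "rz": 0, "claw": 0},
    {"dx": 0, "dy": 0, "dz": -0.1, "rx": 0, "ry": 0, "rz": 0, "claw": 0},
    {"dx": 0, "dy": 0, "dz": 0, "rx": 0, "ry": 0, "rz": 0, "claw": 0},
    {"dx": 0, "dy": 0, "dz": 0, "rx": 0, "ry": 0, "rz": 0, "claw": 0},
  ],
)

```text
t: 21.0
position: [0.4801, -0.2561, 0.0945]
tcp_rot: [0.015, 1.0, -0.0, 0.001]
ft_force: [-0.5, -0.3, -4.1]
gripper_width: 0.0157
gripper_force: 60.0
```

```bash
python3 d.py; python3 n.py
```

```text
21.0 [ 0.4801 -0.2561  0.0945] [-0.4587 -0.3447 -4.0846]
top dish 0.82 [ 602.8593 -255.137 ] ((603.9747314453125, -252.70840454101562), (119.8834457397461, 124.87688446044922)) top plane [0.004  0.0021 0.0687]
side dish 0.98 [ 597.7191 -253.8223] ((598.1204833984375, -254.73046875), (127.19200134277344, 121.88643646240234)) top plane [ 0.0023 -0.01    0.0674]
21.2 [ 0.48   -0.2561  0.0944] yaw y 88.29343794260606 z [ 0.0025 -0.0003 -1.    ] F [-0.0641 -0.2366 -3.2336] [0.0406 0.3648 0.0381] 0.015932522692801217 59.99855697154999
```

drive_tool(
  series=[
    {"dx": 0, "dy": 0, "dz": -0.2, "rx": 0, "ry": 0, "rz": 0, "claw": 0},
    {"dx": 0, "dy": 0, "dz": -0.2, "rx": 0, "ry": 0, "rz": 0, "claw": 0},
    {"dx": 0, "dy": 0, "dz": -0.1, "rx": 0, "ry": 0, "rz": 0, "claw": 0},
    {"dx": 0, "dy": 0, "dz": -0.1, "rx": 0, "ry": 0, "rz": 0, "claw": 0},
    {"dx": 0, "dy": 0, "dz": -0.1, "rx": 0, "ry": 0, "rz": 0, "claw": 0},
    {"dx": 0, "dy": 0, "dz": -0.1, "rx": 0, "ry": 0, "rz": 0, "claw": 0},
    {"dx": 0, "dy": 0, "dz": -0.1, "rx": 0, "ry": 0, "rz": 0, "claw": 0},
    {"dx": 0, "dy": 0, "dz": -0.2, "rx": 0, "ry": 0, "rz": 0, "claw": 0},
    {"dx": 0, "dy": 0, "dz": -0.3, "rx": 0, "ry": 0, "rz": 0, "claw": 0},
    {"dx": 0, "dy": 0, "dz": 0, "rx": 0, "ry": 0, "rz": 0, "claw": 0},
    {"dx": 0, "dy": 0, "dz": 0, "rx": 0, "ry": 0, "rz": 0, "claw": 0},
  ],
)

```text
t: 22.3
position: [0.4798, -0.256, 0.08]
tcp_rot: [0.015, 1.0, -0.0, 0.001]
ft_force: [-0.5, -0.5, -1.5]
gripper_width: 0.0157
gripper_force: 60.0
```

```bash
python3 d.py; python3 n.py
```

```text
22.3 [ 0.4798 -0.256   0.08  ] [-0.5395 -0.4633 -1.4938]
top dish 0.74 [ 602.988  -254.8578] ((604.6087646484375, -251.95761108398438), (117.77799224853516, 125.63406372070312)) top plane [-0.0007 -0.0014  0.0618]
side dish 0.55 [ 602.1935 -255.7209] ((598.5443115234375, -254.5527801513672), (127.0118408203125, 124.25018310546875)) top plane [-0.0022 -0.0102  0.0603]
22.5 [ 0.4799 -0.256   0.0802] yaw y 88.29337696369603 z [ 0.0021 -0.0002 -1.    ] F [-0.2638  0.3717 -1.4453] [0.0094 0.0757 0.0493] 0.015409662191303363 59.9991899728775
```

drive_tool(
  series=[
    {"dx": -0.4, "dy": 0.01, "dz": 0, "rx": 0, "ry": 0, "rz": 0, "claw": 0},
    {"dx": -0.8, "dy": 0.02, "dz": 0, "rx": 0, "ry": 0, "rz": 0, "claw": 0},
    {"dx": -1.2, "dy": 0.04, "dz": 0, "rx": 0, "ry": 0, "rz": 0, "claw": 0},
    {"dx": -1.4, "dy": 0.04, "dz": 0, "rx": 0, "ry": 0, "rz": 0, "claw": 0},
    {"dx": -1.4, "dy": 0.04, "dz": 0, "rx": 0, "ry": 0, "rz": 0, "claw": 0},
    {"dx": -1.4, "dy": 0.04, "dz": 0, "rx": 0, "ry": 0, "rz": 0, "claw": 0},
    {"dx": -1.4, "dy": 0.04, "dz": 0, "rx": 0, "ry": 0, "rz": 0, "claw": 0},
    {"dx": -1.4, "dy": 0.04, "dz": 0, "rx": 0, "ry": 0, "rz": 0, "claw": 0},
    {"dx": -1.4, "dy": 0.04, "dz": 0, "rx": 0, "ry": 0, "rz": 0, "claw": 0},
    {"dx": -1.4, "dy": 0.04, "dz": 0, "rx": 0, "ry": 0, "rz": 0, "claw": 0},
    {"dx": -1, "dy": 0.03, "dz": 0, "rx": 0, "ry": 0, "rz": 0, "claw": 0},
    {"dx": 0, "dy": 0, "dz": 0, "rx": 0, "ry": 0, "rz": 0, "claw": 0},
  ],
)

```text
t: 23.7
position: [0.3463, -0.2521, 0.0802]
tcp_rot: [0.015, 1.0, 0.0, 0.001]
ft_force: [0.5, -0.1, -0.7]
gripper_width: 0.0156
gripper_force: 60.0
```

```bash
python3 d.py; python3 b.py|tail -4
```

```text
23.7 [ 0.3463 -0.2521  0.0802] [ 0.5484 -0.0605 -0.7068]
top dish 0.84 [ 602.6583 -254.9853] ((602.5758666992188, -253.88433837890625), (122.78758239746094, 124.1408920288086)) top plane [-0.0009 -0.0021  0.0617]
side dish 0.76 [ 598.3305 -253.9838] ((599.860595703125, -253.53358459472656), (124.33294677734375, 124.6191177368164)) top plane [ 0.003  -0.013   0.0603]
top 926
slope x,y [ 0.0016 -0.0046] top z at tip (rel TCP) -0.04536969733489267 ((452.0032043457031, -254.04122924804688), (57.46206283569336, 89.8886947631836), 87.63050079345703)
side 486
slope x,y [-0.0022 -0.0039] top z at tip (rel TCP) -0.04638065614143201 ((450.1617431640625, -253.90762329101562), (63.33510208129883, 92.79376220703125), 86.94026184082031)
```

drive_tool(
  series=[
    {"dx": 0, "dy": 0, "dz": 2, "rx": 0, "ry": 0, "rz": 0, "claw": 0},
    {"dx": 0, "dy": -1, "dz": 3, "rx": 0, "ry": 0, "rz": 0, "claw": 0},
    {"dx": 0, "dy": -3, "dz": 1, "rx": 0, "ry": 0, "rz": 0, "claw": 0},
    {"dx": 0, "dy": -3, "dz": 0, "rx": 0, "ry": 0, "rz": 0, "claw": 0},
    {"dx": 1, "dy": -3, "dz": 0, "rx": 0, "ry": 0, "rz": 0, "claw": 0},
    {"dx": 3, "dy": -2, "dz": 0, "rx": 0, "ry": 0, "rz": 0, "claw": 0},
    {"dx": 3, "dy": -0.8, "dz": 0, "rx": 0, "ry": 0, "rz": 0, "claw": 0},
    {"dx": 3, "dy": 0, "dz": 0, "rx": 0, "ry": 0, "rz": 0, "claw": 0},
    {"dx": 3, "dy": 0, "dz": 0, "rx": 0, "ry": 0, "rz": 0, "claw": 0},
    {"dx": 2, "dy": 0, "dz": -2, "rx": 0, "ry": 0, "rz": 0, "claw": 0},
    {"dx": 0, "dy": 0, "dz": -2, "rx": 0, "ry": 0, "rz": 0, "claw": 0},
    {"dx": 0, "dy": 0, "dz": -2, "rx": 0, "ry": 0, "rz": 0, "claw": 0},
  ],
)

```text
t: 25.2
position: [0.499, -0.3795, 0.0788]
tcp_rot: [0.014, 1.0, 0.0, 0.001]
ft_force: [0.0, 0.3, -1.6]
gripper_width: 0.016
gripper_force: 60.0
```

drive_tool(
  series=[
    {"dx": 0, "dy": 0, "dz": -1, "rx": 0, "ry": 0, "rz": 0, "claw": 0},
    {"dx": 0, "dy": 0, "dz": -1, "rx": 0, "ry": 0, "rz": 0, "claw": 0},
    {"dx": 0, "dy": 0, "dz": 0, "rx": 0, "ry": 0, "rz": 0, "claw": 0},
    {"dx": 0, "dy": 0, "dz": 0, "rx": 0, "ry": 0, "rz": 0, "claw": 0},
  ],
)

```text
t: 25.6
position: [0.4981, -0.3805, 0.0606]
tcp_rot: [0.015, 1.0, -0.0, 0.001]
ft_force: [-1.1, -0.8, -2.6]
gripper_width: 0.0156
gripper_force: 60.0
```

```bash
python3 b.py|tail -4; python3 n.py
```

```text
top 1496
slope x,y [-0.0643 -0.0751] top z at tip (rel TCP) -0.052078221114853704 ((612.8235473632812, -377.8479309082031), (84.23075103759766, 110.47848510742188), 89.73206329345703)
side 434
slope x,y [ 0.0801 -0.0159] top z at tip (rel TCP) -0.04506711604178228 ((587.9611206054688, -383.8489685058594), (117.47633361816406, 77.43247985839844), 1.1100478172302246)
25.7 [ 0.4983 -0.3807  0.0611] yaw y 88.28364153555997 z [ 0.0033 -0.001  -1.    ] F [ 0.8655  0.2304 -1.7921] [-0.0127  0.1229 -0.0385] 0.015427570284706057 59.99924182891846
```

drive_tool(
  series=[
    {"dx": 0, "dy": 0, "dz": -0.4, "rx": 0, "ry": 0, "rz": 0, "claw": 0},
    {"dx": 0, "dy": 0, "dz": -0.3, "rx": 0, "ry": 0, "rz": 0, "claw": 0},
    {"dx": 0, "dy": 0, "dz": 0, "rx": 0, "ry": 0, "rz": 0, "claw": 0},
    {"dx": 0, "dy": 0, "dz": 0, "rx": 0, "ry": 0, "rz": 0, "claw": 0},
  ],
)

```text
t: 26.1
position: [0.4979, -0.3801, 0.0531]
tcp_rot: [0.015, 1.0, 0.0, 0.001]
ft_force: [-0.6, -0.3, -1.5]
gripper_width: 0.0157
gripper_force: 60.0
```

drive_tool(
  series=[
    {"dx": 0, "dy": 0, "dz": -0.1, "rx": 0, "ry": 0, "rz": 0, "claw": 0},
    {"dx": 0, "dy": 0, "dz": 0, "rx": 0, "ry": 0, "rz": 0, "claw": 0},
  ],
)

```text
t: 26.3
position: [0.4979, -0.3802, 0.0521]
tcp_rot: [0.015, 1.0, -0.0, 0.001]
ft_force: [0.6, 0.4, -1.8]
gripper_width: 0.0156
gripper_force: 60.0
```

drive_tool(
  series=[
    {"dx": 0, "dy": 0, "dz": -0.1, "rx": 0, "ry": 0, "rz": 0, "claw": 0},
    {"dx": 0, "dy": 0, "dz": 0, "rx": 0, "ry": 0, "rz": 0, "claw": 0},
  ],
)

```text
t: 26.5
position: [0.4979, -0.3802, 0.0518]
tcp_rot: [0.015, 1.0, -0.0, 0.001]
ft_force: [-3.0, 0.8, 3.7]
gripper_width: 0.0156
gripper_force: 60.0
```

drive_tool(
  newtons=10,
  series=[
    {"dx": 0, "dy": 0, "dz": 0, "rx": 0, "ry": 0, "rz": 0, "claw": 0.4},
    {"dx": 0, "dy": 0, "dz": 0, "rx": 0, "ry": 0, "rz": 0, "claw": 0.4},
    {"dx": 0, "dy": 0, "dz": 0, "rx": 0, "ry": 0, "rz": 0, "claw": 0.4},
    {"dx": 0, "dy": 0, "dz": 0, "rx": 0, "ry": 0, "rz": 0, "claw": 0.4},
    {"dx": 0, "dy": 0, "dz": 1, "rx": 0, "ry": 0, "rz": 0, "claw": 0.4},
    {"dx": 0, "dy": 0, "dz": 3, "rx": 0, "ry": 0, "rz": 0, "claw": 0.4},
    {"dx": 0, "dy": 0, "dz": 4, "rx": 0, "ry": 0, "rz": 0, "claw": 0.4},
    {"dx": 0, "dy": 0, "dz": 4, "rx": 0, "ry": 0, "rz": 0, "claw": 0.4},
    {"dx": -4, "dy": 0, "dz": 2, "rx": 0, "ry": 0, "rz": 0, "claw": 0.4},
    {"dx": -4, "dy": 0, "dz": 0, "rx": 0, "ry": 0, "rz": 0, "claw": 0.4},
    {"dx": -4, "dy": 0, "dz": 0, "rx": 0, "ry": 0, "rz": 0, "claw": 0.4},
    {"dx": 0, "dy": 0, "dz": 0, "rx": 0, "ry": 0, "rz": 0, "claw": 0.4},
  ],
)

```text
t: 27.7
position: [0.3724, -0.3812, 0.1924]
tcp_rot: [0.018, 1.0, -0.0, 0.001]
ft_force: [0.4, 0.6, -0.4]
gripper_width: 0.0352
gripper_force: 0.0
```

```bash
python3 d.py; python3 n.py; python3 - <<'E'
from h import *
P=robot.get_image("top"); v,u=np.mgrid[0:420,0:560]; c,d=by_depth(P,np.c_[u.ravel(),v.ravel()])
k=(d>0)&(c[:,2]>.045)&(c[:,2]<.075)&(abs(c[:,1]+.383)<.04)&(c[:,0]>.42)&(c[:,0]<.6); b=c[k]
if k.sum()>5: print(k.sum(),np.median(b[:,2]),cv2.minAreaRect(b[:,:2].astype(np.float32)*1000),np.polyfit(b[:,0],b[:,2],1))
cv2.imwrite("pics/e.png",cv2.resize(P["img"][120:300,310:490],None,fx=3,fy=3,interpolation=cv2.INTER_CUBIC))
E
```

```text
27.7 [ 0.3724 -0.3812  0.1924] [ 0.3648  0.5869 -0.3851]
top dish 0.95 [ 602.8762 -255.0942] ((602.262939453125, -255.28475952148438), (123.05632781982422, 125.30619049072266)) top plane [-0.0003 -0.0018  0.0618]
side dish 0.58 [ 598.8539 -255.5496] ((599.9817504882812, -254.62393188476562), (125.07958984375, 125.89898681640625)) top plane [-0.0003 -0.0126  0.0602]
27.9 [ 0.3792 -0.3801  0.1917] yaw y 88.35107377819597 z [ 0.0032 -0.0006 -1.    ] F [ 0.8929  0.7744 -0.2999] [ 0.0294 -0.0255  0.0397] 0.035266405244587046 0.0
332 0.06335575075154182 ((497.6966552734375, -378.253662109375), (88.5457534790039, 19.564943313598633), 0.003192284842953086) [0.00266472 0.06018691]
```

View pics/e.png

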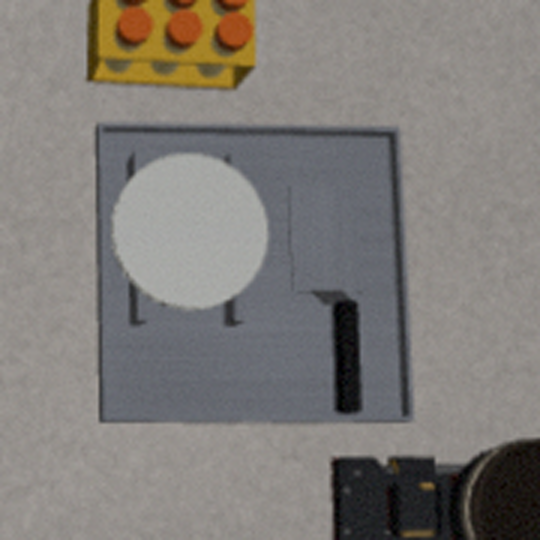

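The dish (190,230) sits level across both ribs. The lifter lies flat in the bay, with its handle at (347,355) and its blade at (330,240), and the gripper is clear.

```bash
python3 -c "
from plant import robot
print(robot.hand_in())"
```

```text
the job is handed in; nothing more can be done
None
```

The job is handed in: at the last look the dish sat level on both ribs, about 3 mm from the rib point, the lifter lay flat in the bay, and the gripper was clear; no verdict was returned.

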